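# Tuck the service-bay cover under the incubator's lid lip and hold it flat

### The arm

A 6-joint arm with a two-finger parallel gripper is mounted at the origin on a cart in front of the work surface, level with it; the furniture and walls round the work are solid. World frame = base frame: x ahead of the robot, y to its left, z up, the work surface at z = 0. Lengths are in m, angles in rad, forces in N, time in s.
With the tool pointing down it reaches from about 0.375 to 0.75 m from the base axis. Payload 9 kg.
Tool frame: the origin (TCP) lies on the centre line of the jaws, within the pads' length; the fingertips stand env.tcp_to_tips ahead of it and the grasp point (between the pads) lies 3 mm ahead of it (env.tcp_to_tips is the distance from the TCP to the fingertips, in m); z points along the fingers, y is the line along which they close (so a half turn about z gives the same grasp; the last joint's range is limited). The gripper opens to 85 mm and grips with 20 to 120 N. Pads are 22 mm wide; open, the fingers measure 114 mm over their backs; the gripper's body (76 mm by 85 mm) begins 54 mm behind the grasp point. The pads swing forward as they close: fully open they stand 13 mm farther back than shut.
Start: joints at [-1.445, 0.104, 0.097, 1.564, 0, 1.353], TCP at [0.202, -0.565, 0.253] pointing down, gripper open.
Joint ranges: [-2.99, 2.99], [-0.84, 1.86], [-1.1, 1.16], [-1.84, 2.11], [-1.51, 1.56], [-3.14, 3.14]. Speed limits (rad/s): [2.22, 2.22, 2.57, 3.14, 3.14, 3.14].

### API

Orientations are given as a unit quaternion [w, x, y, z].
In Python, from plant import env gives the robot as it stands.
- The arm moves only by the tool carry_out, never from a script. Its argument "rows" is one flat list of numbers, 5 for each row, row after row: the finger opening in cm, from 0 to 8.54, then the shift along the world's x, y, z in cm, then the turn about the world's z in rad. A call has 1 to 5 rows; each row is the pose to reach, as a shift and turn from the pose commanded when the call began; what a row does not reach only later rows make up. A row lasts 1/8 s, in which the tool goes at most 62.5 mm and 10.7 degrees, less where a joint would pass 70% of its speed; a pose out of reach is approached as far as the arm can. A call with a gripper value outside its range is refused whole. The fingers move at their own pace and stop on an object; "force" is the grip in N (left out, the last holds). Time passes only in rows, so rows that repeat a pose let the fingers close. It gives the time, the measured TCP pose, the force, the opening and the grip force at its end, in the units of the state.
- env.sense(): the state, without advancing time (a new reading comes with each control period).
- env.grab_frame(name): name is "scene" or "top" or "wrist"; returns a dict with "pixels" (480x640x3 uint8, red, green, blue), "K" (3x3 intrinsics, pixels), "origin" and "rotation" of the camera in the world. Camera axes: x right, y down, z forward; pixel columns grow to the right and rows downward; lengths in m; the calibration is good to about 2 mm. The wrist camera is an equidistant fisheye: a pixel r from the principal point sees the ray r / f radians off the axis. A picture is of the moment at which its call begins. There is no depth.
- env.finish_job(): hands the job in; it is judged then, once.
The state is a dict: "time_s": time; "joint_positions": joint angles; "dq": joint speeds; "effort": joint torques, N m; "tool_pos": TCP position; "eef_rot": TCP orientation; "force": force on the tool from outside, world axes, zero at the start; "wrist_torque": the same for the moment, N m; "finger_gap": finger opening in m; "gripper_force": force on a finger pad.
Only numpy, scipy, OpenCV 4.12 (cv2) and the standard library are available. Lean on these libraries where they do the work, as an engineer would, in place of code of your own. Each camera call takes 0.05 s, during which the arm holds its last target. There are 200 camera calls.

### The job

The dry-block incubator is running with its lid shut, and the cover of its open front service bay lies on the bench. Pick up the cover, tuck its plain rear edge well under the thin front lip of the lid without lifting the lid, lay the cover flat in its recess and push it down so that the sprung cover switch is fully pressed in. Finish while still holding the cover pressed flat (a colleague will drive its screws), and leave the other things on the bench where they are.

Things in the scene. Friction and masses are not known exactly. Their poses are not given: they have to be found in the camera images.
- incubator: White fixed bench incubator, 272 (x) x 196 (y) mm. Origin: on the bench, 132 mm behind its front (-x) face. Front part: open service bay with a flat ledge round it at z 60 mm for the cover; recess 157 mm wide between side cheeks whose tops are at z 64 mm, open at the front. Behind x -30 mm: chamber, deck z 69 mm, lid top z 98 mm.
- lip_edge (a point): Middle of the lid lip's front edge, projected down onto the ledge: at (-52, 0, 60) mm of the incubator, same axes. The shut lip's underside is 9 mm above this point; the lip is 4 mm thick. Behind its edge is a pocket 22 mm deep (+x) and 9 mm high for the cover's rear edge. 33 mm behind the edge the lid's frame rises.
- incubator_lid (a joint): Hinge of the grey lid with a clear window, along the incubator's far edge, 184 mm behind the lip's edge; 0 = shut, grows (rad) as the front lip is lifted. Only its own weight keeps it shut: about 2 N up on the lip lifts it.
- cover_switch (a joint): Cover switch: steel dome, 14 mm wide, in the middle of the front ledge, 66 mm in front of lip_edge, standing 4 mm above the ledge. 0 = out, 0.004 m = pressed in flush. Its spring pushes up with 2.5 N (out) to 4 N (in), so it lifts the unheld cover's front.
- cover_handle (a point): Centre of the black bow handle's bar on the loose grey cover (0.18 kg), 30 mm above the cover's underside. Axes: x toward the cover's plain rear edge, y along the bar, z up. Bar 12 (x) x 84 (y) x 14 (z) mm on end posts; 19 mm free between bar and plate. Plate 4 mm thick, from 36 mm in front of the bar's centre to 60 mm behind it. Starts flat on the bench.
- cover_tongue (a point): Middle of the cover's rear edge, half-way through its 4 mm thickness: (+60, 0, -28) mm from cover_handle, same axes. The rear 22 mm of the plate are 134 mm wide, the rest 150 mm; the front has two screw heads. With the cover home it lies 18 mm behind lip_edge and 2 mm above it.
- pink_rack_a_mid (a point): Centre of a bystander: pink PCR rack, 124 x 84 x 23 mm, loose on the bench. It and the cover may swap places from start to start.
- amber_bottle_mid (a point): Centre of a bystander: amber screw-cap bottle, 68 mm across, 125 mm high, loose.
- lab_timer_mid (a point): Centre of a bystander: small white timer, 62 x 66 x 19 mm, loose.

How it is judged:
At the end, for the whole second after the job is handed in: Rear edge at least 10 mm under the lip and on the ledge (within 3 mm); cover flat (0.022 rad) and square (0.1 rad) in its recess; cover switch pressed in by at least 3 of its 4 mm; lid shut (under 0.012 rad); the fingers still push or grip the cover (x of cover_tongue in the frame of lip_edge above 0.01 m and z of cover_tongue in the frame of lip_edge below 0.005 m and angle between the z axis of cover_handle and the z axis of incubator, either way round below 0.022 rad and angle between the x axis of cover_handle and the x axis of incubator, either way round below 0.1 rad and value of joint cover_switch above 0.003 m and value of joint incubator_lid below 0.012 rad and contact force between the fingers and bay_cover above 1 N); the arm keeps its last pose, push and grip.
It fails at once if the lid is lifted (more than 0.03 rad, about 5 mm at its lip) (value of joint incubator_lid above 0.03 rad).
It fails at once if a bystander (pink rack, amber bottle, timer) is moved more than 30 mm (distance of any of pink_rack_a_mid, amber_bottle_mid, lab_timer_mid from where it was at the start of the episode above 0.03 m).
It also fails if it takes over 40 s, if anything falls off the work surface, if the arm or the gripper's body presses on something with over 40 N, if the wrist force passes 120 N, or if a joint passes its speed limit or range.

## Working session

There is one attempt and no reset: what is moved stays moved. The work goes in short steps, Python scripts to look and compute and a tool call to move; the robot and the scene stay as the last step left them, time stands still between calls to the robot, and variables do not carry over. Pictures are saved under pics/ and viewed, at most 10 in all, crops included, and the job is handed in when it is done.

Besides the shell and the picture viewer there is one more tool, called after "Emit:" by a JSON object that holds its "fn" and its "kwargs". carry_out: Moves the arm, as the interface text tells. Its arguments: {"type":"object","properties":{"rows":{"type":"array"},"force":{"type":"number"}},"required":["rows"]}

```bash
mkdir -p pics
cat > h.py <<'E'
import numpy as np, cv2
from plant import env
def snap(n,f):
    d=env.grab_frame(n); cv2.imwrite('pics/'+f,cv2.cvtColor(d['pixels'],cv2.COLOR_RGB2BGR)); 
    np.savez('pics/'+f+'.npz',K=d['K'],o=d['origin'],R=d['rotation']); return d
def ray(f,u,v,z,fish=False):
    d=np.load('pics/'+f+'.npz');K,o,R=d['K'],d['o'],d['R']
    x=(u-K[0,2])/K[0,0];y=(v-K[1,2])/K[1,1]
    if fish:
        r=np.hypot(x,y);c=np.array([x/r*np.sin(r),y/r*np.sin(r),np.cos(r)]) if r>0 else np.array([0,0,1.])
    else: c=np.array([x,y,1.])
    w=R@c; return o+w*(z-o[2])/w[2]
E
python3 - <<'E'
from h import *
print(env.tcp_to_tips); print(env.sense())
for n in('top','scene'):
    d=snap(n,n+'0.png'); print(d['K'],d['origin'],d['rotation'])
E
```

```text
0.022
{'time_s': 0.0, 'joint_positions': array([-1.44469820e+00,  1.04708598e-01,  9.64182554e-02,  1.56392870e+00,
        1.94454745e-05,  1.35311391e+00]), 'dq': array([ 0.00096954,  0.00025599, -0.00058139,  0.00022071,  0.00218448,
        0.00045628]), 'effort': array([ 1.36302035e-03, -5.56918073e+01,  5.03655946e+01,  1.62884861e-02,
       -4.88032356e-05,  3.04426828e-05]), 'tool_pos': array([ 0.20221048, -0.56454442,  0.25248881]), 'eef_rot': array([-7.10167700e-04,  9.85262958e-01,  1.71045018e-01,  4.22757890e-05]), 'force': array([-0.14743255, -0.31938114, -0.46169851]), 'wrist_torque': array([-0.00476923,  0.01011473,  0.04234924]), 'gripper_force': 0.0, 'finger_gap': 0.08551361733863025}
[[476.63067096   0.         322.4069355 ]
 [  0.         476.63067096 227.77866339]
 [  0.           0.           1.        ]] [ 0.44510788 -0.01167184  1.170802  ] [ 0.0474903  -0.69589696  0.71475941 -0.0509027 ]
[[596.77156192   0.         321.30105712]
 [  0.         596.77156192 240.14663362]
 [  0.           0.           1.        ]] [-0.24264363  0.94515476  0.84584067] [ 0.17451003 -0.31205179  0.81491786 -0.45615657]
```

View pics/top0.png

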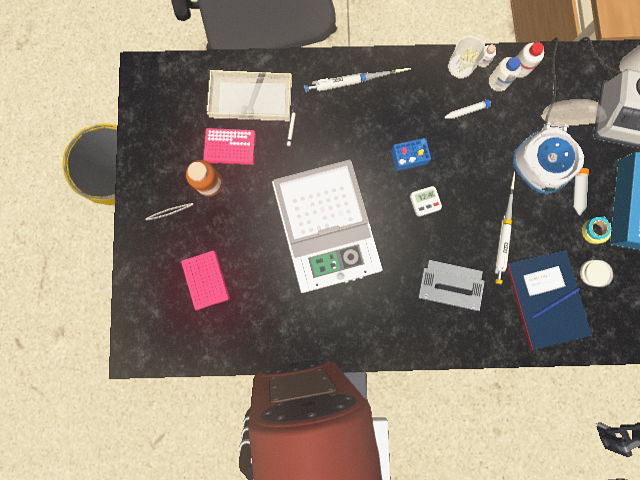

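View pics/scene0.png

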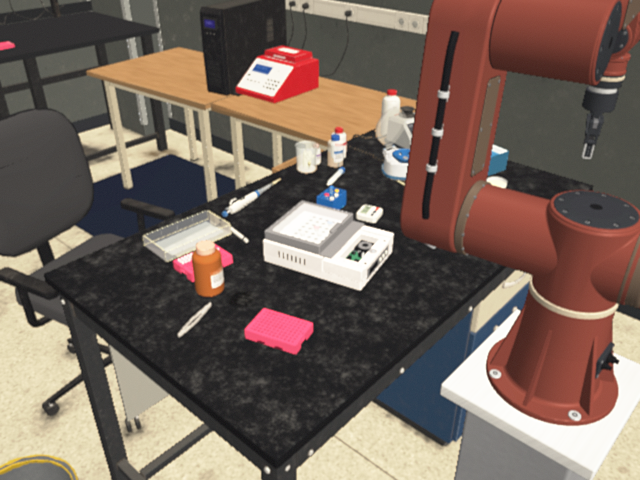

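```bash
sed -i "s/c=np.array(\[x,y,1.\])/c=np.array([x,y,1.])/; s/^    w=R@c/    if R.shape==(4,): from scipy.spatial.transform import Rotation as T; R=T.from_quat(np.r_[R[1:],R[0]]).as_matrix()\n    w=R@c/" h.py
python3 - <<'E'
import cv2,numpy as np
i=cv2.imread('pics/top0.png')
a=cv2.resize(i[255:315,412:492],(800,600),interpolation=cv2.INTER_CUBIC)[:, :]
b=cv2.resize(i[155:295,265:390],None,fx=4,fy=4,interpolation=cv2.INTER_CUBIC)
cv2.imwrite('pics/b.png',cv2.resize(np.hstack([cv2.resize(a,(400,300)),np.zeros((300,0,3),np.uint8)]),(400,300)))
c=np.zeros((560,800,3),np.uint8); c[:300,:300]=cv2.resize(a,(400,300))[:, :300]; 
c=np.zeros((560,800,3),np.uint8); c[:,:500]=b; c[:225,500:]=cv2.resize(a,(300,225)); cv2.imwrite('pics/b.png',c)
E
```

```text
(no output)
```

View pics/b.png

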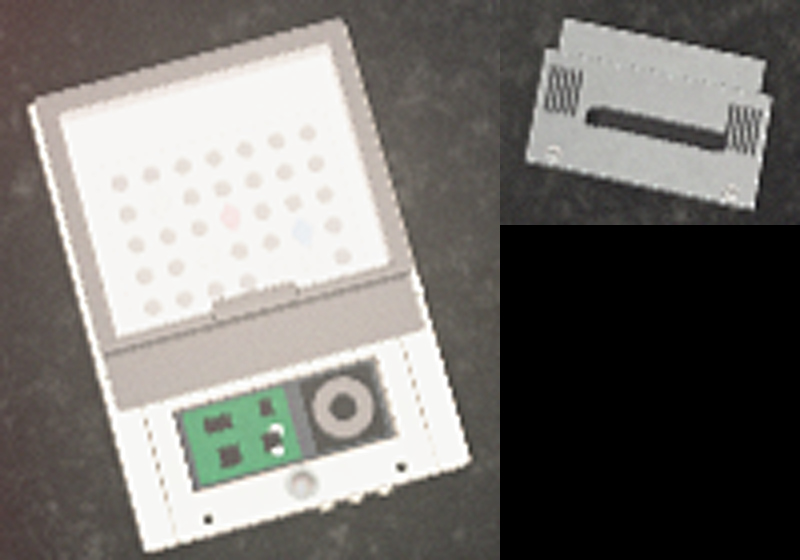

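Run:
```python
from h import *
P=lambda u,v,z:ray('top0.png',u,v,z)[:2]*1000
np.set_printoptions(precision=1,suppress=True)
ca=lambda x,y:((x-500)/3.75+412,y/3.75+255); cb=lambda x,y:(x/4+265,y/4+155)
rl,rr,fl,fr=[P(*ca(*p),.004) for p in((565,20),(767,62),(527,160),(755,208))]
b1,b2=[P(*ca(*p),.034) for p in((590,115),(728,142))]
yaw=lambda l,r:np.arctan2(*( (l-r)[::-1]))-np.pi/2  # l-r is +y
for l,r in((rl,rr),(fl,fr),(b1,b2)): print('cov',l,r,(l+r)/2,np.linalg.norm(l-r),yaw(l,r))
ll,lr=P(*cb(120,408),.073),P(*cb(424,330),.073); il,ir=P(*cb(147,550),.064),P(*cb(470,460),.064)
for l,r in((ll,lr),(il,ir)): print('inc',l,r,(l+r)/2,np.linalg.norm(l-r),yaw(l,r))
print('sw',P(*cb(302,484),.064))
```

```text
cov [ 521.1 -279.3] [ 490.2 -409.3] [ 505.7 -344.3] 133.65693896256144 -0.232951852264893
cov [ 431.4 -249.4] [ 396.8 -394.6] [ 414.1 -322. ] 149.2629032617381 -0.23339096352580047
cov [ 458.8 -284.7] [ 439.5 -370.7] [ 449.1 -327.7] 88.18205095693105 -0.21984168997604003
inc [532.6  45.9] [ 573.1 -131.1] [552.9 -42.6] 181.66601616660202 0.22524888228966833
inc [451.1  32.4] [ 497.7 -155.6] [474.4 -61.6] 193.77390977707108 0.24291748449769712
sw [486.5 -57.9]
```

Emit:
{"fn": "carry_out", "kwargs": {"rows": [8.5,3,3,0,0.15,8.5,7,7,-1,0.3,8.5,11,11,-2,0.45,8.5,15,15,-4,0.6,8.5,17,17,-6,0.7]}}

```text
time_s: 0.72
tool_pos: [0.3738, -0.3927, 0.1927]
eef_rot: [-0.0, 0.865, 0.501, 0.0]
force: [1.2, -0.6, 1.3]
finger_gap: 0.085
gripper_force: 0.0
```

Emit:
{"fn": "carry_out", "kwargs": {"rows": [8.5,4,3,-1,0.15,8.5,7.6,6.4,-3,0.294,8.5,7.6,6.4,-6,0.294,8.5,7.6,6.4,-6,0.294]}}

```text
time_s: 1.23
tool_pos: [0.4473, -0.3291, 0.1308]
eef_rot: [-0.002, 0.784, 0.62, -0.0]
force: [-0.3, -1.0, 0.5]
finger_gap: 0.0848
gripper_force: 0.0
```

Run:
```python
from h import *
s=env.sense();print(s['time_s'],s['tool_pos'],s['eef_rot'],s['force'])
d=snap('wrist','w1.png');print(d['K'],d['origin'],d['rotation'])
```

```text
1.225 [ 0.44734101 -0.32911849  0.13078185] [-2.38623141e-03  7.84243003e-01  6.20449196e-01 -1.14922923e-04] [-0.28190832 -1.04229907  0.48214745]
[[371.64829954   0.         329.18347953]
 [  0.         371.64829954 244.43815922]
 [  0.           0.           1.        ]] [ 0.46563708 -0.25291863  0.25191203] [ 0.15386338  0.98125203 -0.11442807 -0.0194096 ]
```

View pics/w1.png

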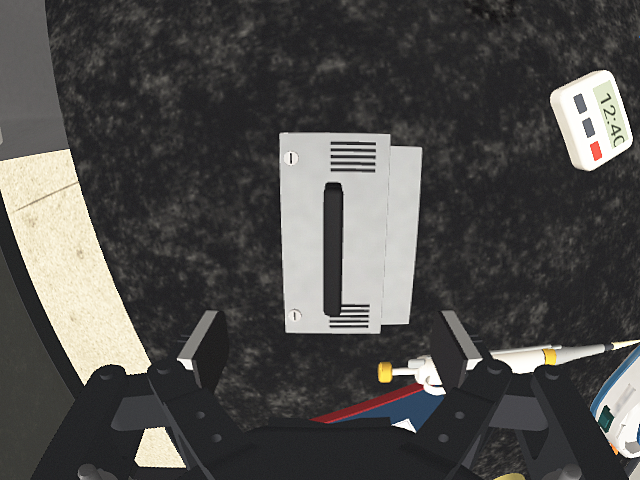

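Run:
```python
from h import *
np.set_printoptions(precision=4,suppress=True)
W=lambda u,v,z:ray('w1.png',u,v,z,True)[:2]
a,b=W(333.5,184,.037),W(332.5,315,.037); print(a,b,(a+b)/2,np.linalg.norm(a-b),np.arctan2(*(a-b)[::-1])-np.pi/2)
a,b=W(421.5,147,.004),W(409.5,324,.004);print(a,b,(a+b)/2,np.linalg.norm(a-b),np.arctan2(*(a-b)[::-1])-np.pi/2)
a,b=W(280,133,.004),W(286,333,.004);print(a,b,(a+b)/2,np.linalg.norm(a-b),np.arctan2(*(a-b)[::-1])-np.pi/2)
```

```text
[ 0.4601 -0.2847] [ 0.44   -0.3679] [ 0.45   -0.3263] 0.08554938012673978 -0.2365961937368113
[ 0.5229 -0.2776] [ 0.4924 -0.408 ] [ 0.5076 -0.3428] 0.13391651812445382 -0.22994496395238806
[ 0.4327 -0.2476] [ 0.3971 -0.3932] [ 0.4149 -0.3204] 0.1498853892598484 -0.24018714017737586
```

Emit:
{"fn": "carry_out", "kwargs": {"rows": [8.5,0.2,0.1,-5,0,8.5,0.2,0.1,-9.9,0,3,0.2,0.1,-9.9,0,0,0.2,0.1,-9.9,0,0,0.2,0.1,-9.9,0], "force": 80}}

```text
time_s: 1.9
tool_pos: [0.4514, -0.3316, 0.0373]
eef_rot: [0.002, 0.785, 0.62, 0.0]
force: [-0.1, -0.8, 0.3]
finger_gap: 0.0312
gripper_force: 0.0
```

Emit:
{"fn": "carry_out", "kwargs": {"rows": [0,0,0,0,0,0,0,0,0,0,0,0,0,0,0]}}

```text
time_s: 2.28
tool_pos: [0.4511, -0.331, 0.0364]
eef_rot: [0.002, 0.785, 0.62, -0.0]
force: [-1.5, 0.8, 8.4]
finger_gap: 0.0105
gripper_force: 79.1
```

Emit:
{"fn": "carry_out", "kwargs": {"rows": [0,0,0,4,0,0,0,0,10,0,0,0.5,3,13,0.1,0,1.5,8,13,0.2,0,2,12,13,0.3]}}

```text
time_s: 2.9
tool_pos: [0.4707, -0.2086, 0.1654]
eef_rot: [0.001, 0.682, 0.732, 0.0]
force: [-0.3, 0.3, -0.8]
finger_gap: 0.0103
gripper_force: 78.7
```

Emit:
{"fn": "carry_out", "kwargs": {"rows": [0,0.6,5,0,0.1,0,1,10,0,0.17,0,1,14.5,0,0.17,0,1,14.5,0,0.17,0,1,14.5,0,0.17]}}

```text
time_s: 3.52
tool_pos: [0.4804, -0.0651, 0.1647]
eef_rot: [0.0, 0.618, 0.786, -0.0]
force: [0.4, 0.2, -2.5]
finger_gap: 0.0103
gripper_force: 78.6
```

Run:
```python
from h import *
s=env.sense();print(s['time_s'],s['tool_pos'],s['eef_rot'],s['force'])
d=snap('wrist','w2.png');print(d['origin'],d['rotation'])
snap('top','t2.png')
```

```text
3.525 [ 0.4804188  -0.06508697  0.16474403] [ 4.45380741e-04  6.18331499e-01  7.85917272e-01 -1.20367810e-05] [ 0.3654672   0.22736139 -2.47625423]
[0.46130817 0.01150073 0.28560296] [0.155874   0.98067405 0.11664271 0.01939533]
```

View pics/w2.png

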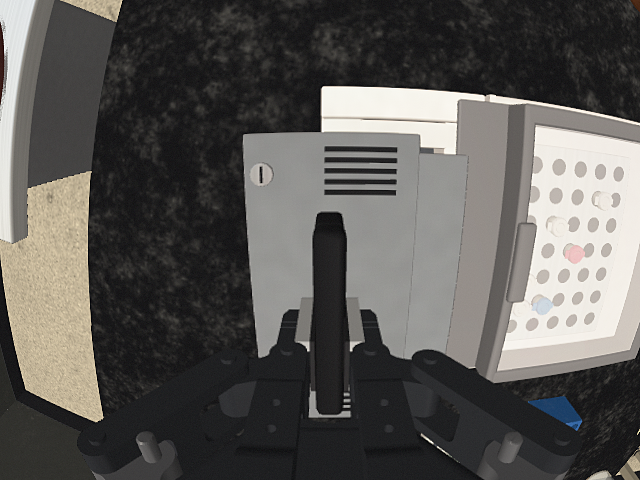

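Run:
```python
from h import *
np.set_printoptions(precision=4,suppress=True)
W=lambda u,v,z:ray('w2.png',u,v,z,True)[:2]
y=.237
def R(y): return np.array([[np.cos(y),-np.sin(y)],[np.sin(y),np.cos(y)]])
T=env.sense();ty=2*np.arctan2(.785917,.618331)-np.pi/2;print('tool yaw',ty)
for n,p,l,z in(('front corner',(322,87),(-80,98),.064),('lipcorner',(458,100),(0,91),.073)):
    q=W(*p,z);print(n,q,'lip=>',q-R(y)@np.array(l))
fr,lp=W(322,87,.064),W(458,100,.073)
print('side edge', fr, W(400,89.5,.064), )
for n,p,l in(('tl',(468,157),(60,67)),('fl',(244,136),(-36,75)),('step',(419,136),(38,75))):
    q=W(*p,.1323);print(n,q,'handle=>',q-R(ty)@np.array(l)/1e3)
a,b=W(468,157,.1323),W(448,352,.1323);print('rear edge yaw',np.arctan2(*(a-b)[::-1])-np.pi/2)
fr,f2=W(244,136,.1323),W(257,355,.1323);print('front yaw',np.arctan2(*(fr-f2)[::-1])-np.pi/2)
```

```text
tool yaw 0.23756076287376793
front corner [0.452 0.034] lip=> [101.2249 -76.4436]
lipcorner [0.5301 0.0476] lip=> [ 21.8957 -88.4086]
side edge [0.452 0.034] [0.4967 0.0444]
tl [0.522  0.0153] handle=> [ 0.4794 -0.0639]
fl [0.428  0.0005] handle=> [ 0.4806 -0.0639]
step [0.4984 0.0176] handle=> [ 0.4791 -0.0642]
rear edge yaw 0.25334856780148685
front yaw 0.22607187546292273
```

Run:
```python
import cv2
i=cv2.imread('pics/t2.png');cv2.imwrite('pics/t2c.png',cv2.resize(i[155:305,255:405],(600,600),interpolation=cv2.INTER_CUBIC))
```

```text
(no output)
```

View pics/t2c.png

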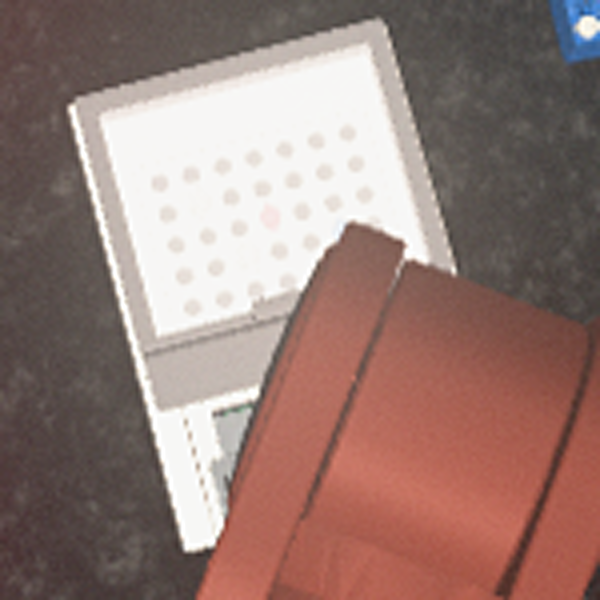

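Emit:
{"fn": "carry_out", "kwargs": {"rows": [0,0.9,0.7,0,0,0,0.9,0.7,-3,0,0,0.9,0.7,-5.5,0,0,0.9,0.7,-6.2,0,0,0.9,0.7,-6.2,0]}}

```text
time_s: 4.25
tool_pos: [0.4894, -0.058, 0.1025]
eef_rot: [-0.0, 0.619, 0.786, 0.0]
force: [0.2, 0.1, -0.8]
finger_gap: 0.0103
gripper_force: 78.5
```

Emit:
{"fn": "carry_out", "kwargs": {"rows": [0,0,0,-0.1,0,0,0,0,-0.2,0,0,0,0,-0.2,0]}}

```text
time_s: 4.62
tool_pos: [0.4895, -0.058, 0.1007]
eef_rot: [0.0, 0.619, 0.786, 0.0]
force: [-0.1, 0.1, -1.7]
finger_gap: 0.0105
gripper_force: 78.5
```

Run:
```python
from h import *
s=env.sense();print(s['time_s'],s['tool_pos'],s['eef_rot'],s['force'],s['wrist_torque'])
d=snap('wrist','w3.png')
```

```text
4.625 [ 0.48947268 -0.05800087  0.10072955] [3.38295136e-04 6.18568044e-01 7.85731155e-01 1.17817943e-04] [-0.10519281  0.11709524 -1.70543628] [-0.03553083  0.01897061 -0.05544016]
```

View pics/w3.png

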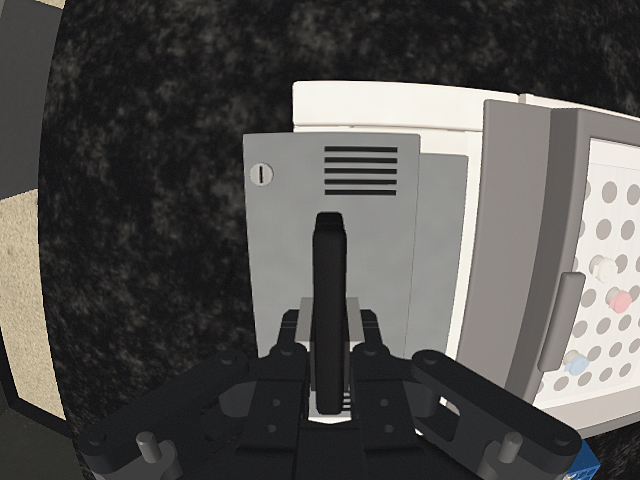

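Emit:
{"fn": "carry_out", "kwargs": {"rows": [0,0,0,-0.1,0,0,0,0,-0.15,0,0,0,0,-0.15,0]}}

```text
time_s: 5.05
tool_pos: [0.4894, -0.058, 0.099]
eef_rot: [0.0, 0.619, 0.786, 0.0]
force: [0.5, -0.6, 0.8]
finger_gap: 0.0104
gripper_force: 78.9
```

Emit:
{"fn": "carry_out", "kwargs": {"rows": [0,0.3,0.07,0,0,0,0.6,0.14,0,0,0,0.9,0.21,0,0,0,0.9,0.21,0,0]}}

```text
time_s: 5.55
tool_pos: [0.4989, -0.0557, 0.099]
eef_rot: [0.0, 0.618, 0.786, 0.0]
force: [1.8, 1.0, 0.7]
finger_gap: 0.0103
gripper_force: 79.0
```

Emit:
{"fn": "carry_out", "kwargs": {"rows": [0,0.3,0.07,0,0,0,0.6,0.14,0,0,0,0.9,0.21,0,0,0,1.2,0.28,0,0,0,1.2,0.28,0,0]}}

```text
time_s: 6.18
tool_pos: [0.5109, -0.0529, 0.099]
eef_rot: [0.0, 0.618, 0.786, 0.0]
force: [1.4, 1.3, 1.5]
finger_gap: 0.0106
gripper_force: 79.0
```

Run:
```python
from h import *
d=snap('wrist','w4.png')
```

```text
(no output)
```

View pics/w4.png

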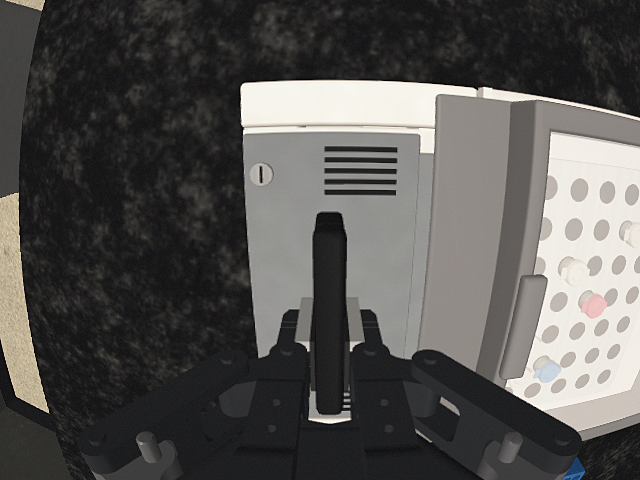

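Emit:
{"fn": "carry_out", "kwargs": {"rows": [0,0,0,-0.1,0,0,0,0,-0.2,0,0,0,0,-0.3,0,0,0,0,-0.3,0]}}

```text
time_s: 6.72
tool_pos: [0.5105, -0.0531, 0.0964]
eef_rot: [0.0, 0.619, 0.786, 0.0]
force: [0.3, 0.5, 5.2]
finger_gap: 0.01
gripper_force: 79.7
```

Emit:
{"fn": "carry_out", "kwargs": {"rows": [0,0,0,-0.1,0,0,0,0,-0.2,0,0,0,0,-0.2,0]}}

```text
time_s: 7.1
tool_pos: [0.5105, -0.0531, 0.0963]
eef_rot: [0.001, 0.618, 0.786, 0.0]
force: [-9.0, 3.5, 24.3]
finger_gap: 0.0105
gripper_force: 82.2
```

Emit:
{"fn": "carry_out", "kwargs": {"rows": [0,0,0,0,0,0,0,0,0,0]}}

```text
time_s: 7.35
tool_pos: [0.5105, -0.053, 0.0963]
eef_rot: [0.001, 0.618, 0.786, 0.0]
force: [-8.3, 3.8, 23.2]
finger_gap: 0.0104
gripper_force: 82.2
```

Run:
```python
from h import *
s=env.sense();print(s['tool_pos'],s['eef_rot'],s['force'],s['wrist_torque'])
snap('wrist','w5.png');snap('scene','s5.png')
a=cv2.imread('pics/w5.png');b=cv2.imread('pics/s5.png')[170:320,230:430]
c=np.zeros((600,800,3),np.uint8);c[:300,:400]=cv2.resize(a,(400,300));c[:,400:]=cv2.resize(b,(800,600),interpolation=cv2.INTER_CUBIC)[:,300:700];c[300:,:400]=a[70:370,220:620]
cv2.imwrite('pics/c5.png',c)
```

```text
[ 0.51049407 -0.05304815  0.09633192] [6.56719671e-04 6.18472912e-01 7.85805836e-01 1.13807687e-04] [-8.27691897  3.84143242 23.24121309] [ 0.65197485  1.79397939 -0.02265722]
```

View pics/c5.png

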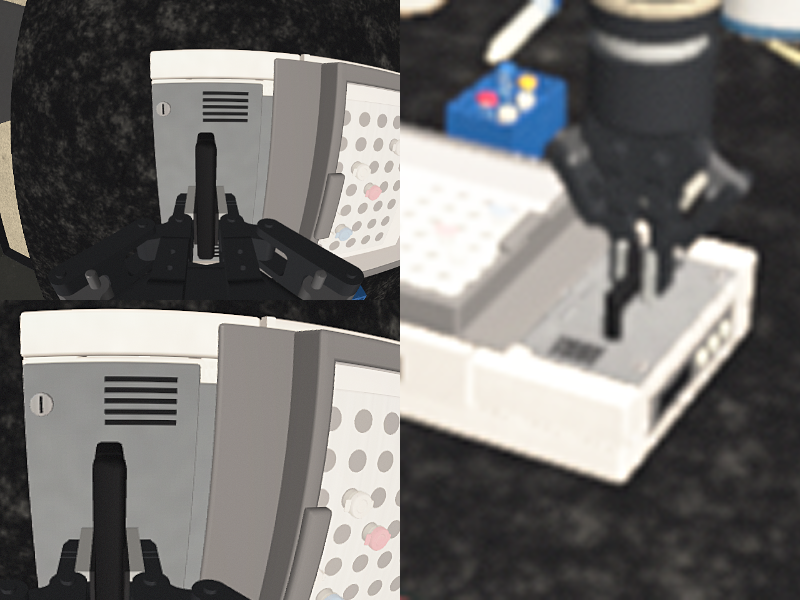

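The pictures show the cover flat in its recess, its rear edge about 16 mm under the shut lid and parallel to the side cheeks. It is held with about 23 N of downward push.

```bash
python3 -c "
from plant import env
print(env.finish_job())"
```

```text
the job is handed in; nothing more can be done
None
```

The job is handed in, with no pass/fail result returned. By the last images and readings, the cover lies flat in its recess with its rear edge about 16 mm under the shut lid, and it is still gripped and pressed down with about 23 N. I did not read the switch directly, but the cover stopped hard at ledge height. I saw no sign that any bystander was touched.

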